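# Tip a spice jar into its tray lane

### The arm

A 6-joint arm with a two-finger parallel gripper is mounted at the origin on a cart in front of the work surface, level with it; the furniture and walls round the work are solid. World frame = base frame: x ahead of the robot, y to its left, z up, the work surface at z = 0. Lengths are in mm, angles in degrees, forces in N, time in s.
With the tool pointing down it reaches from about 350 to 875 mm from the base axis. Payload 15.5 kg.
Tool frame: the origin (TCP) lies at the very end of the fingers, on their centre line; the grasp point (between the pads) lies 19 mm behind it (arm.grip_point_offset is the distance from the TCP to the grasp point, in mm); z points along the fingers, y is the line along which they close (so a half turn about z gives the same grasp; the last joint's range is limited). The gripper opens to 85 mm and grips with 20 to 120 N. Pads are 22 mm wide; open, the fingers measure 114 mm over their backs; the gripper's body (76 mm by 85 mm) begins 54 mm behind the grasp point. The pads swing forward as they close: fully open they stand 13 mm farther back than shut.
Start: joints at [66.606, 28.281, 77.091, -0, 74.628, -5.472], TCP at [192.323, 594.675, 231.277] pointing down, gripper open.
Joint ranges: [-166.48, 166.48], [-47.26, 123.95], [12.59, 153.08], [-70.14, 250.14], [6.76, 159.57], [-176.63, 176.63]. Speed limits (degrees/s): [108.29, 108.29, 147.25, 172.46, 172.46, 172.46].

### API

Orientations are given as a 3x3 rotation matrix whose columns are the frame's x, y, z axes.
In Python, from bench import arm gives the robot as it stands. The module is installed in compiled form; this text tells all that it offers.
- The arm moves only by the tool arm_command, never from a script. Its argument "series" is text: rows parted by semicolons, each of 7 numbers parted by spaces: the shift along the tool's x, y, z in units of 30 mm (1.0 is 30 mm), then the turn, a rotation vector about the tool's x, y, z in units of 5 degrees (1.0 is 5 degrees), then the opening, from 0 (shut) to 1 (fully open). A call has exactly 8 rows; each row is the pose to reach, as a shift and turn from the pose commanded when the call began, along the tool's axes at that moment; what a row does not reach only later rows make up. A row lasts 1/12 s, in which the tool goes at most 41.7 mm and 7.16 degrees, less where a joint would pass 70% of its speed; a pose out of reach is approached as far as the arm can. A call with a gripper value outside its range is refused whole. The fingers move at their own pace and stop on an object; "newtons" is the grip in N (left out, the last holds). Time passes only in rows, so rows that repeat a pose let the fingers close, or fill a call up. It gives the time, the measured TCP pose, the force, the opening and the grip force at its end, in the units of the state.
- arm.state(): the state, without advancing time (a new reading comes with each control period).
- arm.read_camera(name): name is "side" or "top" or "wrist"; returns the picture (384x512x3 uint8, blue, green, red); there is no depth.
- arm.camera_info(name): a dict with "mtx" (3x3 intrinsics, pixels), "k1" (the pictures are not rectified: a ray, as slopes to the right and down, at radius r is drawn at 1 + k1 r^2 times it, then the intrinsics apply), "world_to_cam" (4x4, takes a point from world to camera coordinates). Camera axes: x right, y up, looking along -z (the intrinsics and any distortion apply to the point x, -y, -z); pixel columns grow to the right and rows downward; lengths in mm; the calibration is good to about 2 mm. A picture is of the moment at which its call begins: read the wrist's pose just before it. camera_info takes no time and is no camera call; for the wrist camera it gives the pose at the moment of the call.
- arm.job_done(): hands the job in; it is judged then, once.
The state is a dict: "t": time; "joints": joint angles; "joint_velocities": joint speeds; "joint_torque": joint torques, N m; "ee_pos": TCP position; "eef_rot": TCP orientation; "ft_force": force on the tool from outside, world axes, zero at the start; "torque": the same for the moment, N m; "width": finger opening in mm; "grasp_force": force on a finger pad.
Only numpy, scipy, OpenCV 4.12 (cv2) and the standard library are available. Lean on these libraries where they do the work, as an engineer would, in place of code of your own. Each camera call takes 0.05 s, during which the arm holds its last target. There are 200 camera calls.

### The job

Put the standing spice jar away in the empty lane of the wooden tray, lying on its side with its lid towards the back, like the jar in the other lane. Do not carry it in: stand its foot against the middle of that lane's low front step, push it high up so that it tips over the step into the lane, then push on its base to slide it in until the lid has nudged the stiff sliding end plate back by about 5 mm. It is glass, so push gently all along, leave everything else where it is, and let go.

Things in the scene. Friction and masses are not known exactly. Their poses are not given: they have to be found in the camera images.
- jar: The standing spice jar: round clear glass body 42 mm in diameter with a lid 45 mm in diameter on top (lid from 85 to 106 mm height), 106 mm tall in all, 0.1 to 0.21 kg. Origin: centre of its base; z runs up its axis to the lid. It starts upright on the worktop, a few cm in front of (-y of) the tray's step.
- tray: Fixed light wooden tray, two lanes side by side, 54 mm wide inside, 185 mm long, walls 6 mm thick and 40 mm high, bed 14 mm above the worktop. Origin: on the worktop under the middle of the near, empty lane's front edge. x: across the lanes, away from the robot (the other lane's centre is at x = 60 mm); y: along the lanes from the open front (y = 0) to the back; z up.
- step (a point): Middle of the top edge of the empty lane's low front step, 14 mm above the worktop: the upright front face of the bed, nothing in front of it. Axes as the tray's. Standing against it, the jar's axis is 21 mm in front of the face. Tipped, the jar lies with its axis 36 mm above the worktop, base 14 to 30 mm out in front. The jar slides with under 3 N.
- end_plate (a joint): Upright steel plate, 50 mm wide, top 46 to 48 mm above the worktop, near the back of the empty lane. Value: how far (m) it has been pushed towards the back, 0 at the start, 0.018 at most. It gives at about 8 N and stays put. Where it stands is not reported: its front starts 116 to 138 mm behind the step, found by feel. It must end pushed back 2 to 9 mm.
- lying_jar: A second jar of the same kind, lying in the other (far) lane of the tray. Not to be disturbed. Origin: centre of its base; z towards its lid.
- salt_shaker: Salt shaker, 44 mm in diameter, 90 mm tall, standing to the far side in front of the tray. Bystander. Origin: centre of its underside.
- mug: Green mug, 65 mm in diameter with handle (91 mm in all), 52 mm tall, standing beyond the tray's back wall. Bystander. Origin: centre of its underside.

How it is judged:
By the outcome, as a careful person would: the job done as asked, in the order asked, and still so for the second after the job is handed in, with the robot touching nothing.
It also fails if it takes over 72 s, if anything falls off the work surface, if the arm or the gripper's body presses on something with over 40 N, if the wrist force passes 120 N, or if a joint passes its speed limit or range.

## Working session

There is one attempt and no reset: what is moved stays moved. The work goes in short steps, Python scripts to look and compute and a tool call to move; the robot and the scene stay as the last step left them, time stands still between calls to the robot, and variables do not carry over. Pictures are saved under pics/ and viewed, at most 10 in all, crops included, and the job is handed in when it is done.

Besides the shell and the picture viewer there is one more tool, called after "Call:" as a command line: name --argument value ..., lists and objects as JSON in quotes. arm_command: Moves the arm, as the interface text tells. Its arguments: {"type":"object","properties":{"series":{"type":"string"},"newtons":{"type":"number"}},"required":["series"]}

```bash
mkdir -p pics
cat > h.py <<'E'
import numpy as np, cv2
from bench import arm
def cam(n):
    c=arm.camera_info(n); return np.array(c["mtx"]),c["k1"],np.array(c["world_to_cam"])
def ray(n,u,v,c=None):
    K,k1,T=c or cam(n)
    p=cv2.undistortPoints(np.array([[[u,v]]],float),K,np.array([k1,0,0,0.]))[0,0]
    d=T[:3,:3].T@np.array([p[0],-p[1],-1]); o=-T[:3,:3].T@T[:3,3]; return o,d
def at_z(n,u,v,z,c=None):
    o,d=ray(n,u,v,c); return o+d*(z-o[2])/d[2]
def proj(n,P,c=None):
    K,k1,T=c or cam(n); P=np.atleast_2d(P)
    q=P@T[:3,:3].T+T[:3,3]; q=q*[1,-1,-1]
    return cv2.projectPoints(q,np.zeros(3),np.zeros(3),K,np.array([k1,0,0,0.]))[0][:,0]
E
python3 - <<'E'
from h import *
s=arm.state(); print(s)
for n in("top","side"): cv2.imwrite(f"pics/{n}0.png",cv2.resize(arm.read_camera(n),(800,600)))
E
```

```text
{'t': 0.0, 'joints': array([ 6.66075422e+01,  2.83155080e+01,  7.71283190e+01, -6.65377457e-04,
        7.46281466e+01, -5.47127582e+00]), 'joint_velocities': array([-0.0372826 , -0.03094239,  0.06667913,  0.0071857 ,  0.05733572,
        0.04517738]), 'joint_torque': array([-1.69086643e-04, -8.82178974e+01, -3.83872604e+01, -1.79964059e-04,
        1.01641272e-02, -2.52414281e-05]), 'ee_pos': array([192.16602476, 594.33615987, 230.68646186]), 'eef_rot': array([[-9.51481634e-01,  3.07705155e-01, -4.88458064e-04],
       [ 3.07705523e-01,  9.51480936e-01, -1.15737134e-03],
       [ 1.08629408e-04, -1.25151882e-03, -9.99999211e-01]]), 'ft_force': array([0.25448247, 0.61298319, 0.52289653]), 'torque': array([-0.00715042,  0.02152131,  0.00997715]), 'grasp_force': 0.0, 'width': 85.45817131718063}
```

View pics/top0.png

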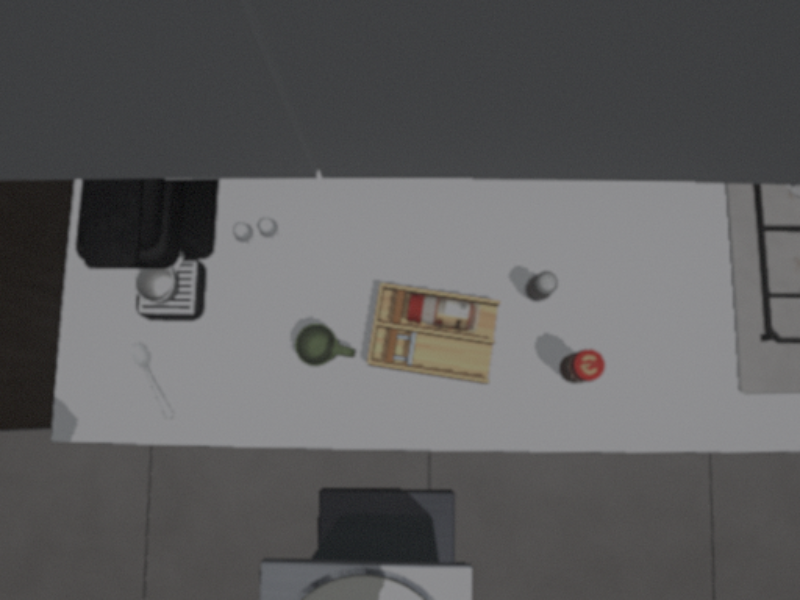

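View pics/side0.png

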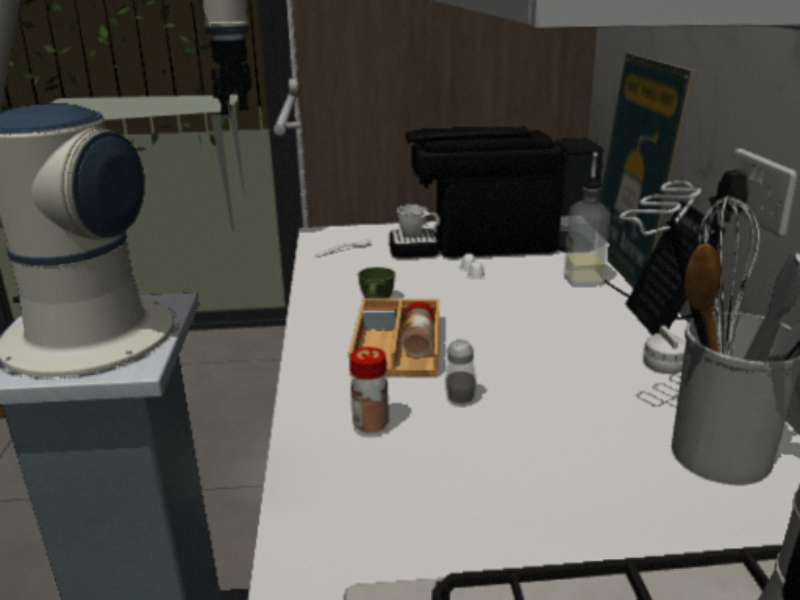

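The top view shows the tray with corners at about (380,282), (498,299), (489,383) and (367,365), with the near lane empty. The jar's red lid is at (589,365), the shaker at (543,285) and the mug at (318,344). The side view agrees with this.

Run:
```python
from h import *
im=arm.read_camera("top"); f=.64
c=im[170:260,220:400]; cv2.imwrite("pics/crop1.png",cv2.resize(c,(800,400),interpolation=cv2.INTER_CUBIC)*1)
for nm,u,v,z in [("bf",380,282,40),("ff",498,299,40),("fn",489,383,40),("bn",367,365,40),("lid",589,365,106),("salt",546,283,90),("mug",316,344,52)]:
    print(nm,at_z("top",u*f,v*f,z).round(1))
hsv=cv2.cvtColor(im,cv2.COLOR_BGR2HSV)
m=((hsv[...,0]<8)|(hsv[...,0]>172))&(hsv[...,1]>150)&(hsv[...,2]>70); m[:,:340]=0
n,l,s,ce=cv2.connectedComponentsWithStats(m.astype('uint8')); print(s,ce)
```

```text
bf [573.7 -16.3  40. ]
ff [ 549.4 -195.3   40. ]
fn [ 422.9 -181.    40. ]
bn [447.5   0.8  40. ]
lid [ 446.7 -313.7  106. ]
salt [ 565.4 -258.8   90. ]
mug [476.8  76.6  52. ]
[[     0      0    512    384 196517]
 [   368    225     18     18     91]] [[255.44442974 191.48064544]
 [375.50549451 233.2967033 ]]
```

View pics/crop1.png

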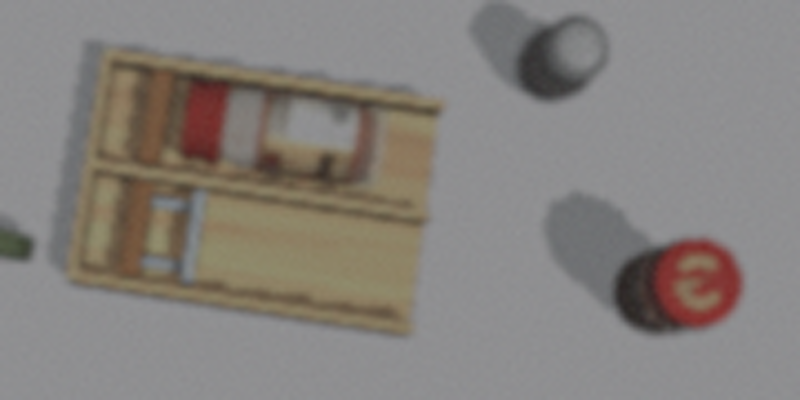

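The crop shows the steel plate at about crop (195,240), the empty lane's front edge at (418,275) and the red lid centred at (698,282). The measured tray is 183 x 127 mm against the nominal 185 x 126, so the fit is good. Next I check the jar with the side camera and compute the first move. I'll push with tilted, part-open fingers, which centre the jar without gripping it.

```bash
cat >> h.py <<'E'
from scipy.spatial.transform import Rotation as Ro
O=np.array([456.4,-184.1,0]); th=np.arctan2(.991,.134)
ty=np.array([np.cos(th),np.sin(th),0]); tx=np.array([ty[1],-ty[0],0])
def T2W(x,y,z): return O+x*tx+y*ty+np.array([0,0,z])
def W2T(p): d=np.asarray(p)-O; return np.array([d@tx,d@ty,d[2]])
def tool(tilt):
    a=np.radians(tilt); z=np.sin(a)*ty-np.array([0,0,np.cos(a)]); return np.stack([np.cross(tx,z),tx,z],1)
def rel(p,R):
    s=arm.state(); A=s["eef_rot"]
    print("move",(A.T@(p-s["ee_pos"])/30).round(2),(Ro.from_matrix(A.T@R).as_rotvec(degrees=True)/5).round(2))
def st():
    s=arm.state(); print("t",round(s["t"],2),"tcp tray",W2T(s["ee_pos"]).round(1),"F tray",np.array([s["ft_force"]@tx,s["ft_force"]@ty,s["ft_force"][2]]).round(2),"w",round(s["width"],1),"j",s["joints"].round(0))
E
python3 - <<'E'
from h import *
print("lid side",at_z("side",368*.64,354*.64,106),"base side",at_z("side",370*.64,421*.64,0))
for u,v in [(351,372),(438,375)]: print(W2T(at_z("side",u*.64,v*.64,10)))
print("plate",W2T(at_z("top",220+205*.225,170+240*.225,47)))
print("jar tray",W2T([446.7,-313.7,0]), tool(40).round(3))
rel(np.array([470,100,260.]),tool(40))
E
```

```text
lid side [ 448.03136722 -313.48022778  106.        ] base side [ 447.23587169 -298.29422694    0.        ]
[-29.98420728  -7.20396572  10.        ]
[ 92.87050621 -13.14285101  10.        ]
plate [ -1.35752097 113.09832519  47.        ]
jar tray [   7.75355656 -129.731         0.        ] [[ 0.103  0.991  0.086]
 [ 0.759 -0.134  0.637]
 [ 0.643  0.    -0.766]]
move [-13.88 -12.83  -0.96] [-5.56  6.65 15.26]
```

Call:
arm_command --series "-2 -1.8 -0.1 -0.7 0.85 1.9 0.3; -4 -3.7 -0.3 -1.4 1.7 3.8 0.3; -6 -5.5 -0.4 -2.1 2.5 5.7 0.3; -7.5 -7 -0.5 -2.8 3.3 7.6 0.3; -9 -8.5 -0.6 -3.3 4 9.3 0.3; -10.5 -9.8 -0.7 -3.8 4.6 10.6 0.3; -12 -11 -0.8 -4.3 5.2 12 0.3; -13.9 -12.8 -1 -4.9 5.9 13.5 0.3" --newtons 20

```text
t: 0.82
ee_pos: [343.2, 326.2, 246.5]
eef_rot: [[-0.412, 0.909, -0.068], [0.813, 0.4, 0.422], [0.41, 0.119, -0.904]]
ft_force: [1.3, 0.6, 0.4]
width: 25.6
grasp_force: 0.0
```

Run:
```python
from h import *
st(); rel(T2W(11.5,-190,150),tool(40))
```

```text
t 0.82 tcp tray [-180.6  490.5  246.5] F tray [1.16 0.79 0.43] w 25.6 j [ 18.  12. 107.  29.  60. -21.]
move [-21.67  -6.73  -7.16] [-2.23  2.66  6.04]
```

Run:
```python
from h import *
rel(np.array([470,20,250.]),tool(40))
```

```text
move [-10.    -0.23  -4.69] [-2.23  2.66  6.04]
```

Call:
arm_command --series "-1.2 0 -0.6 -0.3 0.3 0.8 0.3; -2.4 0 -1.2 -0.6 0.7 1.6 0.3; -3.7 0 -1.8 -0.9 1 2.4 0.3; -5 -0.1 -2.4 -1.2 1.4 3.2 0.3; -6.3 -0.1 -3 -1.5 1.7 4 0.3; -7.6 -0.2 -3.6 -1.8 2.1 4.8 0.3; -8.8 -0.2 -4.2 -2 2.4 5.5 0.3; -10 -0.2 -4.7 -2.2 2.7 6 0.3"

```text
t: 1.48
ee_pos: [462.5, 41.6, 251.0]
eef_rot: [[0.099, 0.992, 0.081], [0.758, -0.128, 0.639], [0.644, -0.002, -0.765]]
ft_force: [1.5, 0.9, 0.4]
width: 25.5
grasp_force: 0.0
```

Run:
```python
from h import *
st(); rel(T2W(11.5,-195,180),tool(40))
```

```text
t 1.48 tcp tray [-24.2 224.5 251. ] F tray [1.36 1.13 0.41] w 25.5 j [-29.  20. 103.  38.  77. -37.]
move [-12.22   1.12  -7.2 ] [-0.06 -0.02  0.04]
```

Call:
arm_command --series "-1.3 0.1 -0.8 0 0 0 0.3; -2.6 0.2 -1.6 0 0 0 0.3; -4 0.3 -2.4 0 0 0 0.3; -5.4 0.4 -3.2 0 0 0 0.3; -6.8 0.5 -4.1 0 0 0 0.3; -8.2 0.6 -5 0 0 0 0.3; -9.6 0.7 -5.9 0 0 0 0.3; -11 0.8 -6.7 0 0 0 0.3"

```text
t: 2.15
ee_pos: [441.4, -287.0, 200.5]
eef_rot: [[0.096, 0.992, 0.08], [0.76, -0.125, 0.638], [0.643, -0.001, -0.766]]
ft_force: [0.7, -0.5, 0.4]
width: 25.6
grasp_force: 0.0
```

Run:
```python
from h import *
st(); cv2.imwrite("pics/top2.png",arm.read_camera("top")[120:300,200:440]); arm.read_camera("top"); arm.read_camera("top");arm.read_camera("top")
im=arm.read_camera("wrist"); cv2.imwrite("pics/wrist2.png",im)
st(); rel(T2W(11.5,-190,18),tool(40))
```

```text
t 2.15 tcp tray [  -1.1 -104.   200.5] F tray [ 0.74 -0.43  0.38] w 25.6 j [-56.  37.  80.  25.  95. -53.]
t 2.4 tcp tray [  -1.  -101.5  200.6] F tray [-0.26  1.35  0.25] w 25.5 j [-55.  37.  80.  25.  95. -53.]
move [-6.18  0.4   2.76] [-0.08 -0.01  0.07]
```

View pics/wrist2.png

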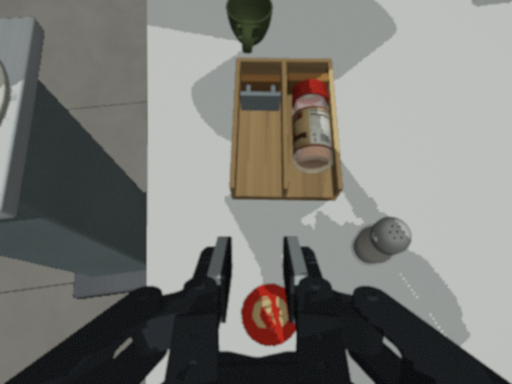

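The wrist view shows the tray's front edge at row ~197 from column 232 to 340, the divider at 286, the plate front at about (261,100), the lid at (270,314) and the shaker at (391,236). I check these against the top view.

Run:
```python
from h import *
for n,u,v,z in [("fn",232,195,40),("div",286,194,40),("ff",341,191,40),("bn",238,59,40),("bf",332,59,40),("lid",270,314,106),("fn0",232,199,0),("bed front mid",259,198,14),("plate top",261,92,47)]:
    print(n,W2T(at_z("wrist",u,v,z)).round(1))
```

```text
fn [-29.2  -9.7  40. ]
div [29.9 -7.9 40. ]
ff [90.2 -3.8 40. ]
bn [-28.9 181.4  40. ]
bf [ 94.3 182.2  40. ]
lid [   9.4 -130.3  106. ]
fn0 [-32.6   0.3   0. ]
bed front mid [ 0.4 -3.3 14. ]
plate top [  1.6 123.1  47. ]
```

Call:
arm_command --series "-1 0.15 -0.8 0 0 0 0.3; -2 0.3 -1.6 0 0 0 0.3; -2.4 0.4 -1.9 0 0 0 0.3; -3 0.4 -1.1 0 0 0 0.3; -3.7 0.4 -0.3 0 0 0 0.3; -4.4 0.4 0.6 0 0 0 0.3; -5.2 0.4 1.5 0 0 0 0.3; -5.8 0.4 2.2 0 0 0 0.3"

```text
t: 3.07
ee_pos: [442.5, -374.6, 36.5]
eef_rot: [[0.095, 0.992, 0.078], [0.759, -0.123, 0.639], [0.644, -0.002, -0.765]]
ft_force: [-0.1, -0.6, 0.1]
width: 25.6
grasp_force: 0.0
```

Run:
```python
from h import *
arm.read_camera("top"); arm.read_camera("top");st(); rel(T2W(12,-185,18),tool(40)); rel(T2W(2,-51,18),tool(40))
im=arm.read_camera("side"); cv2.imwrite("pics/side3.png",cv2.resize(im[160:330,150:350],(800,600))) if 0 else None
```

```text
t 3.17 tcp tray [  10.7 -189.6   35.5] F tray [-0.21  0.63  0.38] w 25.9 j [-59.  53.  73.  23.  88. -60.]
move [-0.26  0.05  0.54] [-0.13 -0.06  0.06]
move [ 3.15 -0.24  3.44] [-0.13 -0.06  0.06]
```

Call:
arm_command --series "-0.2 0.05 0.3 -0.1 0 0.1 0.3; -0.3 0.05 0.5 -0.1 0 0.1 0.3; -0.1 0.05 0.7 -0.1 0 0.1 0.3; 0 0.05 0.8 -0.1 0 0.1 0.3; 0.1 0.04 0.9 -0.1 0 0.1 0.3; 0.2 0.04 0.95 -0.1 0 0.1 0.3; 0.3 0.04 1 -0.1 0 0.1 0.3; 0.37 0.04 1.07 -0.1 0 0.1 0.3"

```text
t: 3.88
ee_pos: [447.5, -347.6, 21.4]
eef_rot: [[0.104, 0.991, 0.088], [0.759, -0.136, 0.637], [0.643, 0.001, -0.766]]
ft_force: [-0.1, 0.5, -0.2]
width: 25.6
grasp_force: 0.0
```

Run:
```python
from h import *
st(); rel(T2W(2,-60,18),tool(40))
im=arm.read_camera("side"); cv2.imwrite("pics/side3.png",cv2.resize(im[170:320,150:350],(800,600)))
```

```text
t 3.88 tcp tray [  13.1 -163.2   21.4] F tray [-0.19  0.44 -0.21] w 25.6 j [-58.  53.  77.  24.  84. -61.]
move [ 2.56 -0.38  2.3 ] [ 0.03  0.   -0.01]
```

View pics/side3.png

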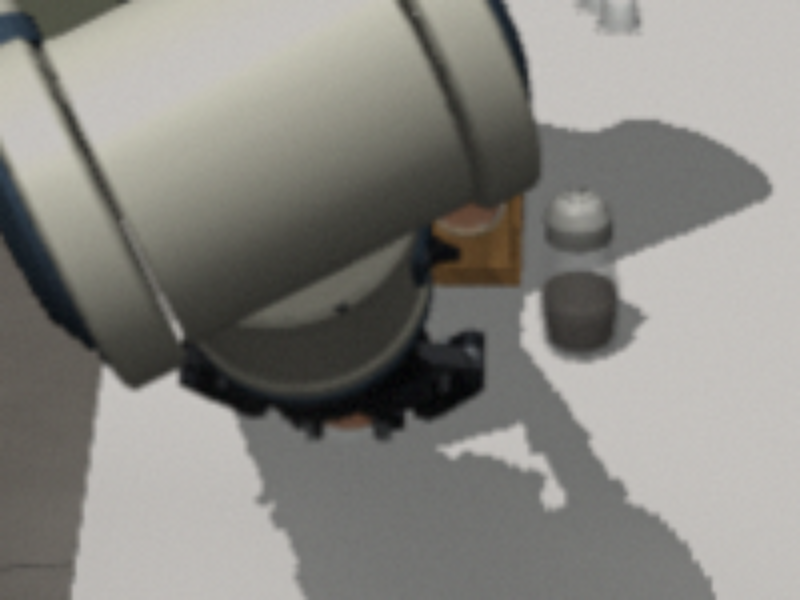

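The side view shows the two fingertips at crop (315,430) and (385,430) straddling the jar base at (350,420). Next is a slow push along the line to the step.

Call:
arm_command --series "0.1 -0.01 0.08 0 0 0 0.3; 0.2 -0.02 0.16 0 0 0 0.3; 0.3 -0.03 0.25 0 0 0 0.3; 0.42 -0.05 0.35 0 0 0 0.3; 0.54 -0.06 0.45 0 0 0 0.3; 0.66 -0.07 0.55 0 0 0 0.3; 0.78 -0.08 0.65 0 0 0 0.3; 0.9 -0.1 0.75 0 0 0 0.3"

```text
t: 4.6
ee_pos: [449.2, -312.0, 21.1]
eef_rot: [[0.104, 0.991, 0.088], [0.759, -0.136, 0.637], [0.643, 0.001, -0.766]]
ft_force: [0.5, -1.2, 0.6]
width: 25.8
grasp_force: 0.5
```

Run:
```python
from h import *
st(); im=arm.read_camera("wrist"); st(); cv2.imwrite("pics/w4.png",im)
hsv=cv2.cvtColor(im,cv2.COLOR_BGR2HSV); m=((hsv[...,0]<8)|(hsv[...,0]>172))&(hsv[...,1]>150)&(hsv[...,2]>70)
n,l,s,ce=cv2.connectedComponentsWithStats(m.astype('uint8'))
for a,c in zip(s[1:],ce[1:]):
    if a[4]>60: print(a,c,W2T(at_z("wrist",*c,106)))
```

```text
t 4.6 tcp tray [  10.  -127.7   21.1] F tray [ 0.63 -1.14  0.56] w 25.8 j [-56.  52.  81.  26.  80. -61.]
t 4.65 tcp tray [   9.8 -126.8   21.1] F tray [ 0.11 -0.36 -0.42] w 25.4 j [-56.  52.  81.  26.  80. -61.]
[  184    55   148   149 12786] [260.24315658 126.89433756] [  11.16929985 -107.22864553  106.        ]
```

View pics/w4.png

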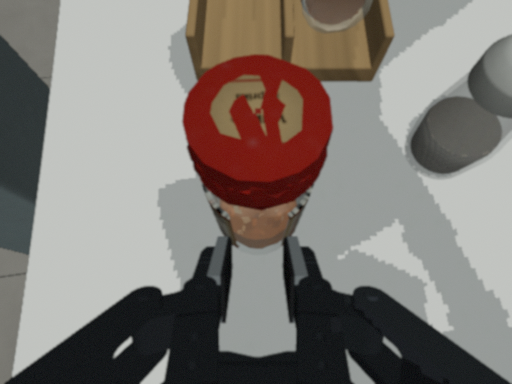

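The wrist view shows the jar upright, cradled centrally between the fingers, with the lid at about (258,118). I keep pushing and shift towards the lane middle.

Call:
arm_command --series "0.1 -0.02 0.08 0 0 0 0.3; 0.21 -0.04 0.18 0 0 0 0.3; 0.33 -0.06 0.28 0 0 0 0.3; 0.45 -0.08 0.38 0 0 0 0.3; 0.57 -0.1 0.48 0 0 0 0.3; 0.69 -0.12 0.58 0 0 0 0.3; 0.81 -0.14 0.68 0 0 0 0.3; 0.92 -0.16 0.77 0 0 0 0.3"

```text
t: 5.32
ee_pos: [449.3, -275.6, 21.1]
eef_rot: [[0.104, 0.991, 0.088], [0.759, -0.136, 0.637], [0.643, 0.0, -0.766]]
ft_force: [-0.0, -1.3, 0.2]
width: 25.6
grasp_force: 0.5
```

Call:
arm_command --series "0.1 -0.02 0.08 0 0 0 0.3; 0.2 -0.04 0.17 0 0 0 0.3; 0.3 -0.06 0.25 0 0 0 0.3; 0.4 -0.08 0.34 0 0 0 0.3; 0.5 -0.1 0.42 0 0 0 0.3; 0.58 -0.12 0.49 0 0 0 0.3; 0.66 -0.13 0.56 0 0 0 0.3; 0.74 -0.14 0.62 0 0 0 0.3"

```text
t: 5.98
ee_pos: [449.1, -246.6, 21.1]
eef_rot: [[0.104, 0.991, 0.088], [0.759, -0.136, 0.637], [0.643, 0.0, -0.766]]
ft_force: [-0.2, -0.3, -0.1]
width: 25.9
grasp_force: 0.5
```

Run:
```python
from h import *
arm.read_camera("top");st(); im=arm.read_camera("wrist"); st(); cv2.imwrite("pics/w5.png",im)
```

```text
t 6.03 tcp tray [  1.  -62.4  21.2] F tray [-0.89  0.32 -0.8 ] w 25.5 j [-53.  49.  89.  28.  74. -61.]
t 6.08 tcp tray [  1.  -62.7  21.2] F tray [0.15 0.22 0.67] w 25.9 j [-53.  50.  89.  28.  74. -61.]
```

View pics/w5.png

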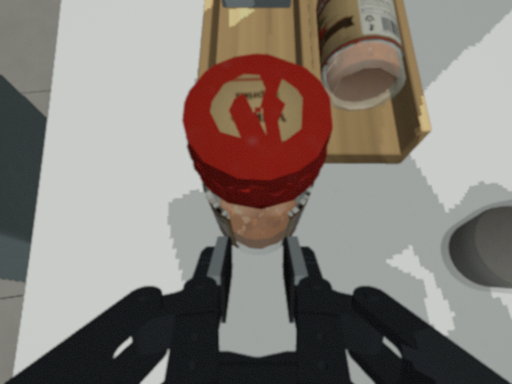

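The jar is upright at column 258 and the lane middle is at about 254 (lane edges 212 and 297), so I shift another 1.5 mm or so towards -x while creeping up to the step.

Call:
arm_command --series "0.05 -0.01 0.04 0 0 0 0.3; 0.1 -0.02 0.08 0 0 0 0.3; 0.15 -0.03 0.12 0 0 0 0.3; 0.2 -0.04 0.16 0 0 0 0.3; 0.24 -0.05 0.2 0 0 0 0.3; 0.28 -0.05 0.24 0 0 0 0.3; 0.32 -0.05 0.27 0 0 0 0.3; 0.36 -0.05 0.3 0 0 0 0.3"

```text
t: 6.75
ee_pos: [449.5, -232.7, 21.2]
eef_rot: [[0.104, 0.991, 0.088], [0.759, -0.136, 0.637], [0.643, 0.0, -0.766]]
ft_force: [0.3, -0.9, 0.1]
width: 25.8
grasp_force: 0.5
```

Call:
arm_command --series "0.01 0 0.01 0 0 0 0.3; 0.02 0 0.02 0 0 0 0.3; 0.03 0 0.03 0 0 0 0.3; 0.04 0 0.03 0 0 0 0.3; 0.05 0 0.04 0 0 0 0.3; 0.06 0 0.05 0 0 0 0.3; 0.07 0 0.06 0 0 0 0.3; 0.07 0 0.06 0 0 0 0.3"

```text
t: 7.42
ee_pos: [450.0, -230.5, 21.2]
eef_rot: [[0.104, 0.991, 0.088], [0.759, -0.137, 0.636], [0.642, 0.001, -0.766]]
ft_force: [-1.7, -5.8, 1.7]
width: 25.5
grasp_force: 2.5
```

Run:
```python
from h import *
st(); im=arm.read_camera("wrist"); st()
cv2.imwrite("pics/w6.png",im)
```

```text
t 7.42 tcp tray [ -0.1 -46.8  21.2] F tray [-0.89 -5.94  1.71] w 25.5 j [-52.  49.  91.  29.  73. -61.]
t 7.47 tcp tray [ -0.2 -46.9  21.2] F tray [ 0.07 -4.84  2.47] w 26.1 j [-52.  49.  91.  29.  73. -61.]
```

The reading is about 5 N, so the foot is against the step. Now I back off and rise to lid height.

Call:
arm_command --series "-0.1 0 -0.08 0 0 0 0.3; -0.3 0 -0.25 0 0 0 0.3; -0.51 0 -0.43 0 0 0 0.3; -0.51 0 -0.43 0 0 0 0.3; -0.2 0 -0.85 0 0 0 0.3; 0.2 0 -1.3 0 0 0 0.3; 0.6 0 -1.75 0 0 0 0.3; 0.88 0 -2.09 0 0 0 0.3"

```text
t: 8.13
ee_pos: [447.2, -249.9, 88.4]
eef_rot: [[0.104, 0.991, 0.088], [0.759, -0.136, 0.637], [0.643, 0.001, -0.766]]
ft_force: [0.2, -0.2, 0.6]
width: 25.5
grasp_force: 0.0
```

Run:
```python
from h import *
arm.read_camera("top");im=arm.read_camera("wrist"); st(); cv2.imwrite("pics/w7.png",im)
```

```text
t 8.23 tcp tray [  0.3 -67.   88.6] F tray [ 0.64  0.45 -0.73] w 25.8 j [-53.  44.  88.  27.  80. -58.]
```

View pics/w7.png

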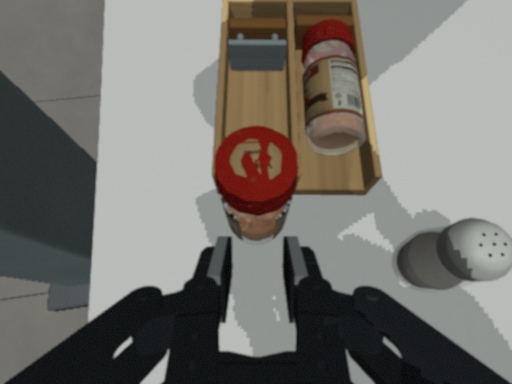

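The wrist view shows the jar standing against the step at column 257, with the lane middle at 259. Now the high push.

Call:
arm_command --series "0.06 0 0.05 0 0 0 0.3; 0.13 0 0.11 0 0 0 0.3; 0.2 0 0.17 0 0 0 0.3; 0.27 0 0.23 0 0 0 0.3; 0.33 0 0.28 0 0 0 0.3; 0.39 0 0.33 0 0 0 0.3; 0.45 0 0.38 0 0 0 0.3; 0.51 0 0.43 0 0 0 0.3"

```text
t: 8.9
ee_pos: [449.9, -229.9, 86.0]
eef_rot: [[0.104, 0.991, 0.088], [0.759, -0.136, 0.637], [0.643, 0.0, -0.766]]
ft_force: [0.1, -0.7, -0.3]
width: 25.4
grasp_force: 0.3
```

Call:
arm_command --series "0.06 0 0.05 0 0 0 0.3; 0.13 0 0.11 0 0 0 0.3; 0.2 0 0.17 0 0 0 0.3; 0.27 0 0.23 0 0 0 0.3; 0.33 0 0.28 0 0 0 0.3; 0.39 0 0.33 0 0 0 0.3; 0.45 0 0.38 0 0 0 0.3; 0.51 0 0.43 0 0 0 0.3"

```text
t: 9.57
ee_pos: [452.6, -210.1, 86.1]
eef_rot: [[0.104, 0.991, 0.088], [0.759, -0.136, 0.637], [0.643, 0.0, -0.766]]
ft_force: [0.2, 0.3, 1.4]
width: 25.5
grasp_force: 0.2
```

Run:
```python
from h import *
im=arm.read_camera("wrist"); st(); cv2.imwrite("pics/w8.png",im)
hsv=cv2.cvtColor(im,cv2.COLOR_BGR2HSV); m=((hsv[...,0]<8)|(hsv[...,0]>172))&(hsv[...,1]>150)&(hsv[...,2]>70)
n,l,s,ce=cv2.connectedComponentsWithStats(m.astype('uint8'))
for a,c in zip(s[1:],ce[1:]):
    if a[4]>60: print(a,c)
```

```text
t 9.62 tcp tray [ -0.4 -25.8  86.1] F tray [-0.03  0.92 -0.36] w 25.3 j [-51.  43.  92.  29.  77. -58.]
[ 311   54   52   30 1006] [336.07455268  67.1610338 ]
[ 213  153   89   93 5249] [258.8946466  200.21013526]
```

Call:
arm_command --series "0.06 0 0.05 0 0 0 0.3; 0.13 0 0.11 0 0 0 0.3; 0.2 0 0.17 0 0 0 0.3; 0.27 0 0.23 0 0 0 0.3; 0.33 0 0.28 0 0 0 0.3; 0.39 0 0.33 0 0 0 0.3; 0.45 0 0.38 0 0 0 0.3; 0.51 0 0.43 0 0 0 0.3"

```text
t: 10.28
ee_pos: [455.3, -190.2, 86.1]
eef_rot: [[0.104, 0.991, 0.088], [0.759, -0.136, 0.637], [0.643, 0.001, -0.766]]
ft_force: [-0.3, 0.9, -0.9]
width: 25.5
grasp_force: 0.0
```

Run:
```python
from h import *
im=arm.read_camera("wrist"); st(); cv2.imwrite("pics/w9.png",im)
```

```text
t 10.33 tcp tray [-0.3 -5.8 86.1] F tray [ 0.4   0.73 -0.45] w 25.5 j [-49.  42.  94.  30.  76. -57.]
```

View pics/w9.png

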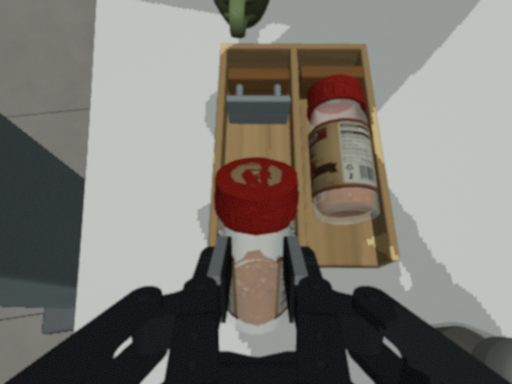

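The jar is leaning well over or falling into the lane, with the lid at (257,190). I hold, then back away and look.

Call:
arm_command --series "0 0 0 0 0 0 0.3; 0 0 0 0 0 0 0.3; 0 0 0 0 0 0 0.3; -0.4 0 -0.33 0 0 0 0.3; -0.9 0 -0.75 0 0 0 0.3; -1.5 0 -1.25 0 0 0 0.3; -2.1 0 -1.75 0 0 0 0.3; -2.3 0 -1.9 0 0 0 0.3"

```text
t: 11.0
ee_pos: [442.9, -283.0, 85.1]
eef_rot: [[0.105, 0.99, 0.09], [0.76, -0.138, 0.635], [0.641, 0.002, -0.767]]
ft_force: [0.1, -0.6, 0.3]
width: 25.3
grasp_force: 0.0
```

Run:
```python
from h import *
arm.read_camera("top");im=arm.read_camera("wrist"); st(); cv2.imwrite("pics/w10.png",im)
```

```text
t 11.1 tcp tray [ -0.3 -97.7  85. ] F tray [ 0.43 -0.42 -0.  ] w 25.7 j [-55.  45.  85.  26.  83. -59.]
```

View pics/w10.png

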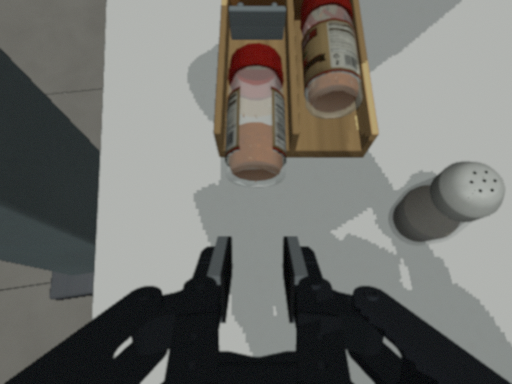

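The jar lies in the empty lane with its lid towards the back: base at about (255,183), lid top edge at (256,45) and the plate's front face at row ~38. I've used all ten pictures, so I go by numbers and feel from here.

Run:
```python
from h import *
print("base",W2T(at_z("wrist",255,187,16)),W2T(at_z("wrist",255,150,57)))
print("lid end",W2T(at_z("wrist",256,44,58)),"plate",W2T(at_z("wrist",257,8,47)),W2T(at_z("wrist",257,38,15)))
rel(T2W(0,-80,27),tool(40))
```

```text
base [ -1.30801017 -33.78079188  16.        ] [ -1.07666258 -23.25548687  57.        ]
lid end [-0.23289688 70.20971253 58.        ] plate [  0.70455874 122.71644508  47.        ] [  0.71755099 122.92236877  15.        ]
move [-0.79  0.01  1.86] [ 0.04  0.   -0.03]
```

Call:
arm_command --series "-0.2 0 0.3 0 0 0 0; -0.4 0 0.7 0 0 0 0; -0.6 0 1.2 0 0 0 0; -0.8 0 1.6 0 0 0 0; -0.82 0 1.86 0 0 0 0; -0.82 0 1.86 0 0 0 0; -0.82 0 1.86 0 0 0 0; -0.82 0 1.86 0 0 0 0"

```text
t: 11.77
ee_pos: [445.7, -262.4, 27.2]
eef_rot: [[0.104, 0.991, 0.088], [0.759, -0.136, 0.637], [0.643, 0.001, -0.766]]
ft_force: [0.2, 0.1, 0.4]
width: -0.2
grasp_force: 0.0
```

Run:
```python
from h import *
st()
```

```text
t 11.77 tcp tray [ -0.1 -79.   27.2] F tray [0.2  0.12 0.41] w -0.2 j [-54.  49.  88.  27.  76. -61.]
```

Call:
arm_command --series "0.12 0 0.1 0 0 0 0; 0.24 0 0.2 0 0 0 0; 0.36 0 0.3 0 0 0 0; 0.48 0 0.4 0 0 0 0; 0.58 0 0.49 0 0 0 0; 0.68 0 0.57 0 0 0 0; 0.75 0 0.63 0 0 0 0; 0.82 0 0.69 0 0 0 0"

```text
t: 12.43
ee_pos: [449.9, -230.1, 26.8]
eef_rot: [[0.104, 0.991, 0.088], [0.759, -0.136, 0.637], [0.643, 0.0, -0.766]]
ft_force: [-0.4, -0.6, -0.7]
width: 0.4
grasp_force: 0.0
```

Call:
arm_command --series "0.05 0 0.04 0 0 0 0; 0.1 0 0.08 0 0 0 0; 0.15 0 0.13 0 0 0 0; 0.2 0 0.17 0 0 0 0; 0.25 0 0.21 0 0 0 0; 0.3 0 0.25 0 0 0 0; 0.35 0 0.3 0 0 0 0; 0.41 0 0.34 0 0 0 0"

```text
t: 13.1
ee_pos: [452.0, -214.4, 26.8]
eef_rot: [[0.104, 0.991, 0.088], [0.759, -0.136, 0.637], [0.643, 0.001, -0.766]]
ft_force: [0.2, -0.3, -0.7]
width: -0.1
grasp_force: 0.4
```

Run:
```python
from h import *
st(); im=arm.read_camera("wrist");st(); cv2.imwrite("pics/w11.png",im)
hsv=cv2.cvtColor(im,cv2.COLOR_BGR2HSV); m=((hsv[...,0]<8)|(hsv[...,0]>172))&(hsv[...,1]>150)&(hsv[...,2]>70)
n,l,s,ce=cv2.connectedComponentsWithStats(m.astype('uint8'))
for a,c in zip(s[1:],ce[1:]):
    if a[4]>60: print(a,c)
```

```text
t 13.1 tcp tray [ -0.3 -30.6  26.8] F tray [ 0.2  -0.3  -0.69] w -0.1 j [-51.  48.  92.  30.  72. -61.]
t 13.15 tcp tray [ -0.4 -30.2  26.9] F tray [ 0.33 -0.07 -0.77] w 0.1 j [-51.  48.  92.  30.  72. -61.]
[328   0  15   9  64] [333.078125   2.5625  ]
[ 220   36   74   50 1989] [256.90045249  55.87028658]
```

Call:
arm_command --series "0.05 0 0.04 0 0 0 0; 0.1 0 0.08 0 0 0 0; 0.15 0 0.13 0 0 0 0; 0.2 0 0.17 0 0 0 0; 0.25 0 0.21 0 0 0 0; 0.3 0 0.25 0 0 0 0; 0.35 0 0.3 0 0 0 0; 0.41 0 0.34 0 0 0 0"

```text
t: 13.82
ee_pos: [454.2, -198.6, 26.9]
eef_rot: [[0.104, 0.991, 0.088], [0.759, -0.136, 0.637], [0.643, 0.0, -0.766]]
ft_force: [0.1, -0.2, -0.6]
width: 0.1
grasp_force: 0.3
```

Run:
```python
from h import *
st(); im=arm.read_camera("wrist");st(); cv2.imwrite("pics/w12.png",im)
hsv=cv2.cvtColor(im,cv2.COLOR_BGR2HSV); m=((hsv[...,0]<8)|(hsv[...,0]>172))&(hsv[...,1]>150)&(hsv[...,2]>70)
n,l,s,ce=cv2.connectedComponentsWithStats(m.astype('uint8'))
for a,c in zip(s[1:],ce[1:]):
    if a[4]>60: print(a,c,W2T(at_z("wrist",256,a[1],58)))
```

```text
t 13.82 tcp tray [ -0.2 -14.6  26.9] F tray [ 0.1  -0.24 -0.62] w 0.1 j [-50.  48.  94.  30.  71. -61.]
t 13.87 tcp tray [ -0.4 -14.2  27. ] F tray [ 0.22 -0.27 -0.57] w 0.4 j [-50.  48.  94.  30.  71. -61.]
[ 328    0   68   29 1229] [359.07729862  10.38323841] [ -0.3861597  126.17448993  58.        ]
[ 220   36   73   51 2012] [256.49502982  56.16451292] [-0.37926664 98.68252084 58.        ]
```

Call:
arm_command --series "0.04 0 0.03 0 0 0 0; 0.08 0 0.06 0 0 0 0; 0.11 0 0.1 0 0 0 0; 0.15 0 0.13 0 0 0 0; 0.19 0 0.16 0 0 0 0; 0.23 0 0.19 0 0 0 0; 0.27 0 0.22 0 0 0 0; 0.31 0 0.26 0 0 0 0"

```text
t: 14.53
ee_pos: [455.9, -186.6, 27.0]
eef_rot: [[0.104, 0.991, 0.088], [0.759, -0.136, 0.637], [0.643, 0.001, -0.766]]
ft_force: [-0.7, 0.1, 0.0]
width: 0.2
grasp_force: 0.3
```

Call:
arm_command --series "0.01 0 0.01 0 0 0 0; 0.02 0 0.02 0 0 0 0; 0.03 0 0.03 0 0 0 0; 0.04 0 0.03 0 0 0 0; 0.05 0 0.04 0 0 0 0; 0.06 0 0.05 0 0 0 0; 0.07 0 0.06 0 0 0 0; 0.08 0 0.06 0 0 0 0"

```text
t: 15.2
ee_pos: [456.2, -183.7, 27.1]
eef_rot: [[0.104, 0.991, 0.088], [0.759, -0.136, 0.637], [0.643, 0.0, -0.766]]
ft_force: [-0.0, -0.3, 0.2]
width: -0.1
grasp_force: 0.3
```

Call:
arm_command --series "0.01 0 0.01 0 0 0 0; 0.02 0 0.02 0 0 0 0; 0.03 0 0.03 0 0 0 0; 0.04 0 0.03 0 0 0 0; 0.05 0 0.04 0 0 0 0; 0.06 0 0.05 0 0 0 0; 0.07 0 0.06 0 0 0 0; 0.08 0 0.06 0 0 0 0"

```text
t: 15.87
ee_pos: [456.6, -180.7, 27.3]
eef_rot: [[0.104, 0.991, 0.088], [0.759, -0.136, 0.637], [0.643, 0.0, -0.766]]
ft_force: [0.2, -0.5, 0.1]
width: -0.1
grasp_force: 0.3
```

Run:
```python
from h import *
st()
```

```text
t 15.87 tcp tray [-0.2  3.4 27.3] F tray [ 0.28 -0.43  0.08] w -0.1 j [-49.  47.  95.  31.  69. -61.]
```

Call:
arm_command --series "0.01 0 0.01 0 0 0 0; 0.02 0 0.01 0 0 0 0; 0.02 0 0.02 0 0 0 0; 0.03 0 0.03 0 0 0 0; 0.04 0 0.03 0 0 0 0; 0.05 0 0.04 0 0 0 0; 0.05 0 0.04 0 0 0 0; 0.05 0 0.04 0 0 0 0"

```text
t: 16.53
ee_pos: [457.2, -179.8, 27.2]
eef_rot: [[0.104, 0.991, 0.089], [0.76, -0.137, 0.636], [0.642, 0.001, -0.767]]
ft_force: [-1.2, -7.2, 1.0]
width: -0.4
grasp_force: 4.1
```

Call:
arm_command --series "0.01 0 0.01 0 0 0 0; 0.02 0 0.01 0 0 0 0; 0.02 0 0.02 0 0 0 0; 0.03 0 0.03 0 0 0 0; 0.04 0 0.03 0 0 0 0; 0.05 0 0.04 0 0 0 0; 0.05 0 0.04 0 0 0 0; 0.05 0 0.04 0 0 0 0"

```text
t: 17.2
ee_pos: [457.5, -177.9, 27.2]
eef_rot: [[0.104, 0.991, 0.089], [0.76, -0.137, 0.636], [0.642, 0.001, -0.767]]
ft_force: [-1.4, -8.0, 0.6]
width: 0.0
grasp_force: 4.1
```

The plate is moving at about 8 N, and its onset was at y ≈ -179.8. I push about 3.2 mm further, then withdraw.

Call:
arm_command --series "0.01 0 0.01 0 0 0 0; 0.02 0 0.02 0 0 0 0; 0.03 0 0.03 0 0 0 0; 0.04 0 0.03 0 0 0 0; 0.05 0 0.04 0 0 0 0; 0.06 0 0.05 0 0 0 0; 0.08 0 0.07 0 0 0 0; 0.08 0 0.07 0 0 0 0"

```text
t: 17.87
ee_pos: [457.9, -174.7, 27.2]
eef_rot: [[0.104, 0.991, 0.089], [0.76, -0.137, 0.636], [0.642, 0.001, -0.767]]
ft_force: [-2.4, -8.2, 0.9]
width: 0.2
grasp_force: 4.1
```

Call:
arm_command --series "-0.02 0 -0.02 0 0 0 0; -0.06 0 -0.05 0 0 0 0; -0.15 0 -0.13 0 0 0 0; -0.3 0 -0.25 0 0 0 0; -0.6 0 -0.5 0 0 0 0; -1 0 -0.84 0 0 0 0; -1.5 0 -1.26 0 0 0 0; -2 0 -1.68 0 0 0 0"

```text
t: 18.53
ee_pos: [446.5, -253.6, 27.3]
eef_rot: [[0.104, 0.991, 0.088], [0.759, -0.137, 0.637], [0.643, 0.001, -0.766]]
ft_force: [1.1, -0.5, -1.2]
width: -0.3
grasp_force: 0.0
```

Run:
```python
from h import *
arm.read_camera("top");arm.read_camera("top");im=arm.read_camera("wrist");st(); cv2.imwrite("pics/w13.png",im)
hsv=cv2.cvtColor(im,cv2.COLOR_BGR2HSV); m=((hsv[...,0]<8)|(hsv[...,0]>172))&(hsv[...,1]>150)&(hsv[...,2]>70)
n,l,s,ce=cv2.connectedComponentsWithStats(m.astype('uint8'))
for a,c in zip(s[1:],ce[1:]):
    if a[4]>60: print(a,c,W2T(at_z("wrist",256,a[1],58)))
```

```text
t 18.68 tcp tray [ -0.1 -70.6  27.1] F tray [-0.49 -0.24  1.25] w 0.0 j [-54.  49.  89.  28.  75. -61.]
```

```bash
python3 -c "
from bench import arm
print(arm.job_done())"
```

```text
the job is handed in; nothing more can be done
None
```

The jar was pushed to the step, tipped into the empty lane and slid in lid-first until the end plate gave by about 5 mm, judging by feel; I then backed off, clear of everything, and handed the job in at about 19 s, with pushing forces staying under about 10 N and the final pose not seen in a picture.

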